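# Close the sampling tote and pool the capsules in its outlet corner

### The arm

A 6-joint arm with a two-finger parallel gripper is mounted at the origin on the work surface. World frame = base frame: x ahead of the robot, y to its left, z up, the work surface at z = 0. Lengths are in m, angles in rad, forces in N, time in s.
With the tool pointing down it reaches from about 0.375 to 0.9 m from the base axis. Payload 3.1 kg.
Tool frame: the origin (TCP) lies at the very end of the fingers, on their centre line; the grasp point (between the pads) lies 19 mm behind it (tcp_to_grasp is the distance from the TCP to the grasp point, in m); z points along the fingers, y is the direction in which the jaws open and shut (so a half turn about z gives the same grasp; the last joint's range is limited). The gripper opens to 85 mm and grips with 20 to 120 N. Pads are 22 mm wide; open, the fingers measure 114 mm over their backs; the gripper's body (76 mm by 85 mm) begins 54 mm behind the grasp point. The pads swing forward as they close: fully open they stand 13 mm farther back than shut.
Start: joints at [-1.47, 0.527, 1.433, -0, 1.181, -0.178], TCP at [0.173, -0.601, 0.231] pointing down, gripper open.
Joint ranges: [-3.08, 3.08], [-0.75, 2.2], [0.22, 2.44], [-1.43, 4.57], [0, 2.65], [-2.85, 2.85]. Speed limits (rad/s): [2.79, 2.79, 3.14, 3.14, 3.14, 3.14].

### API

Orientations are given as a unit quaternion [x, y, z, w].
In Python, from station import sense, snapshot, camera_info, sign_off, tcp_to_grasp gives the robot as it stands.
- The arm moves only by the shell command python3 -m inch 'ROWS' [FORCE]. ROWS is JSON, a list of rows, each a list of 3 entries, a list of its own where there are three numbers: the closure, from -1 (fully open) to 1 (shut), so that 0 is half open, then the shift along the tool's x, y, z normalised to -1 to 1, where 1 is 10 cm, then the turn, a rotation vector about the tool's x, y, z normalised to -1 to 1, where 1 is 360 degrees. In form: [[jaw, [dx, dy, dz], [ax, ay, az]], ...]. A call has 1 to 20 rows; each row is the pose to reach, as a shift and turn from the pose commanded when the call began, along the tool's axes at that moment, turning the shorter way round; what a row does not reach only later rows make up. A row lasts 1/10 s, in which the tool goes at most 50 mm and 8.59 degrees, less where a joint would pass 70% of its speed; a pose out of reach is approached as far as the arm can. A call with a number of a shift or a turn outside -1 to 1 is refused whole. A call with a gripper value outside its range is refused whole. The fingers move at their own pace and stop on an object; FORCE is the grip in N (left out, the last holds). Time passes only in rows, so rows that repeat a pose let the fingers close. It gives the time, the measured TCP pose, the force and the opening at its end, in the units of the state.
- sense(): the state, without advancing time (a new reading comes with each control period).
- snapshot(name): name is "side" or "top" or "wrist"; returns (picture, depth): 420x560x3 uint8, blue, green, red; 420x560 float32, m along the optical axis (not along the pixel's ray), 0 where there is no reading.
- camera_info(name): a dict with "K" (3x3 intrinsics, pixels), "origin" and "orientation" of the camera in the world. Camera axes: x right, y down, z forward; pixel columns grow to the right and rows downward; lengths in m; the calibration is good to about 2 mm. The wrist camera is an equidistant fisheye: a pixel r from the principal point sees the ray r / f radians off the axis. A picture is of the moment at which its call begins: read the wrist's pose just before it. camera_info takes no time and is no camera call; for the wrist camera it gives the pose at the moment of the call.
- sign_off(): hands the job in, once; it reports no verdict.
The state is a dict: "t": time; "q": joint angles; "qd": joint speeds; "tau": joint torques, N m; "tcp_pos": TCP position; "tool_rot": TCP orientation; "force": force on the tool from outside, world axes, zero at the start; "ft_torque": the same for the moment, N m; "finger_gap": opening from 0.0 (shut) to 1.0 (fully open).
Only numpy, scipy, OpenCV 4.12 (cv2) and the standard library are available. Lean on these libraries where they do the work, as an engineer would, in place of code of your own. Each camera call takes 0.05 s, during which the arm holds its last target.

### The job

Press the blue shutter of the white tote fully down while the tote stands on the bench, so that its outlet is closed; then lift the tote clear of the bench and tilt it, outlet corner lowest, until all four amber capsules have slid together into the corner beside the shutter. Finish while still holding the tote up and tilted like that, steady, with the capsules at rest in the corner and the shutter still home; leave everything else on the bench where it is.

Things in the scene. Friction and masses are not known exactly. Their poses are not given: they have to be found in the camera images.
- tote: white open tote, 160 mm (x) by 220 mm (y) outside, walls 5 mm thick and 56 mm high, floor 6 mm thick, about 0.4 to 0.6 kg, loose on the bench. A grey carrying bar joins its two end walls above the middle. The outlet is a 58 mm wide opening in its -x wall, beside the corner where the -x and +y walls meet. Origin at the centre of its underside, z up
- handle (a point): middle of the tote's grey carrying bar, 125 mm straight above the tote's origin; the bar runs along the tote's y, is 14 mm wide (along x) and 18 mm tall (top at 134 mm), clear for 200 mm; its axes are the tote's
- shutter (a joint): blue shutter that slides straight down in the tote's wall to close the outlet: 0 = fully raised, 0.024 m = fully home, closed, resting on the tote's floor; starts raised, leaving a gap under it of 0.024 minus this value. Stiff: it needs about 6 N and stays where it is left
- shutter_top (a point): middle of the flat top of the blue shutter's press tab (16 mm along the tote's x by 44 mm along its y), 77.5 mm to -x and 69 mm to +y of the tote's origin; 88 mm above the tote's underside when fully raised, 64 mm when fully home
- outlet_corner (a point): inner floor corner of the tote beside the shutter (where the -x and +y walls meet the floor), at (-75, 105, 6) mm from the tote's origin
- capsule1: amber softgel capsule, a large veterinary size, 28 mm long with round ends, 23 mm across, about 10 g, slippery (it slides once the floor under it slopes by about 0.25 rad), lying loose on the tote's floor; origin at its centre, x along it
- capsule2: amber softgel capsule, a large veterinary size, 28 mm long with round ends, 23 mm across, about 10 g, slippery (it slides once the floor under it slopes by about 0.25 rad), lying loose on the tote's floor; origin at its centre, x along it
- capsule3: amber softgel capsule, a large veterinary size, 28 mm long with round ends, 23 mm across, about 10 g, slippery (it slides once the floor under it slopes by about 0.25 rad), lying loose on the tote's floor; origin at its centre, x along it
- capsule4: amber softgel capsule, a large veterinary size, 28 mm long with round ends, 23 mm across, about 10 g, slippery (it slides once the floor under it slopes by about 0.25 rad), lying loose on the tote's floor; origin at its centre, x along it
- balance: white bench balance, 200 x 170 mm, 68 mm tall with a round steel pan, fixed; it stands beside the tote, left or right; origin under its centre; leave alone
- jug: clear measuring jug, 100 mm across, 130 mm tall, handle on its +y side; origin under its centre; leave alone
- amber_jar: closed amber jar, 56 mm across, 85 mm tall; origin under its centre; leave alone
- white_bottle: white bottle with blue cap, 60 mm across, 120 mm tall; origin under its centre; leave alone
- glove_box: pale blue glove box, 200 mm (x) x 110 mm (y), 70 mm tall; origin under its centre; leave alone
- steel_bowl: steel bowl, 140 mm across, 55 mm tall; origin under its centre; leave alone
- spatula: steel spatula 170 mm long lying on the bench along its x; leave alone

How it is judged:
By the outcome, as a careful person would: the job done as asked, in the order asked, and still so for the second after the job is handed in, while the arm keeps its last pose, push and grip.
It also fails if it takes over 54 s, if anything falls off the work surface, if the arm or the gripper's body presses on something with over 40 N, if the wrist force passes 120 N, or if a joint passes its speed limit or range.

## Working session

There is one attempt and no reset: what is moved stays moved. The work goes in short steps, Python scripts to look and compute and a shell command to move; the robot and the scene stay as the last step left them, time stands still between calls to the robot, and variables do not carry over. Pictures are saved under pics/ and viewed, and the job is handed in when it is done.

```bash
ls; mkdir -p pics; python3 - <<'E'
from station import *
import cv2
s=sense();print({k:s[k] for k in ('t','tcp_pos','tool_rot','force','finger_gap')},tcp_to_grasp)
for n in("side","top"):
    p,d=snapshot(n);cv2.imwrite(f"pics/{n}0.png",p);print(n,camera_info(n))
    import numpy as np;np.save(f"pics/{n}0.npy",d)
E
```

```text
pics
{'t': 0.0, 'tcp_pos': array([ 0.17255171, -0.59994056,  0.23031175]), 'tool_rot': array([ 9.90230965e-01,  1.39432436e-01,  4.80634747e-05, -1.10890960e-03]), 'force': array([-0.06137444, -0.93766857, -0.01427098]), 'finger_gap': 0.9984734784697528} 0.0187
side {'K': array([[404.54056087,   0.        , 281.77424235],
       [  0.        , 404.54056087, 206.74547122],
       [  0.        ,   0.        ,   1.        ]]), 'origin': array([0.47492323, 1.10357505, 0.95490036]), 'orientation': array([-0.03025857,  0.8944337 , -0.44530024,  0.02793698])}
top {'K': array([[488.63402683,   0.        , 283.28252345],
       [  0.        , 488.63402683, 219.20948794],
       [  0.        ,   0.        ,   1.        ]]), 'origin': array([ 0.43481252, -0.0111078 ,  1.58832574]), 'orientation': array([-0.69536439,  0.71638334, -0.04258625,  0.03807478])}
```

View pics/top0.png

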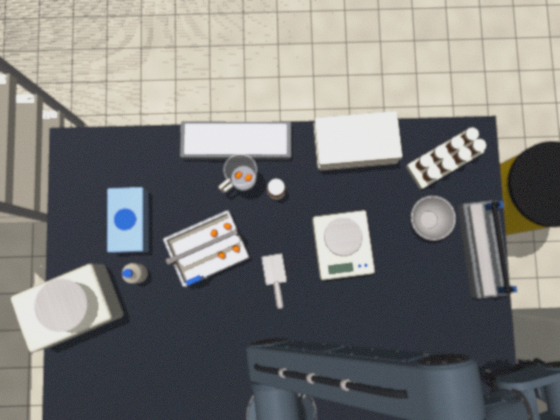

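View pics/side0.png

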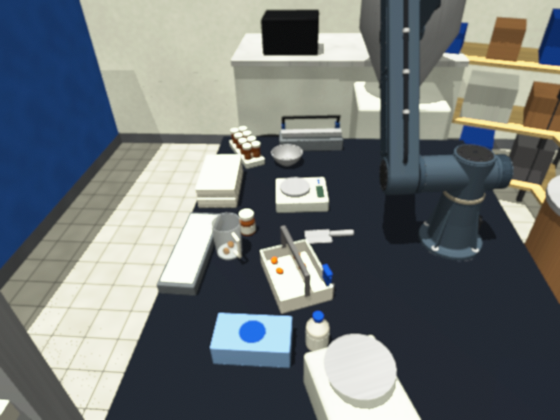

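```bash
cat > h.py <<'E'
import numpy as np, cv2
from station import *
from scipy.spatial.transform import Rotation as R
def px2w(n,u,v,z=None,d=None):
    c=camera_info(n);K=c['K'];ray=R.from_quat(c['orientation']).apply([(u-K[0,2])/K[0,0],(v-K[1,2])/K[1,1],1])
    o=np.array(c['origin'])
    return o+ray*(d if d is not None else (z-o[2])/ray[2])
def w2px(n,p):
    c=camera_info(n);K=c['K'];q=R.from_quat(c['orientation']).inv().apply(np.array(p)-c['origin'])
    return q[...,:2]/q[...,2:]*K[0,0]+K[:2,2]
E
python3 - <<'E'
from h import *
p=cv2.imread('pics/top0.png');c=p[195:305,145:265]
cv2.imwrite('pics/top0c.png',cv2.resize(c,None,fx=5,fy=5,interpolation=cv2.INTER_CUBIC))
p=cv2.imread('pics/side0.png');c=p[220:315,250:345]
cv2.imwrite('pics/side0c.png',cv2.resize(c,None,fx=6,fy=6,interpolation=cv2.INTER_CUBIC))
E
```

```text
(no output)
```

View pics/top0c.png

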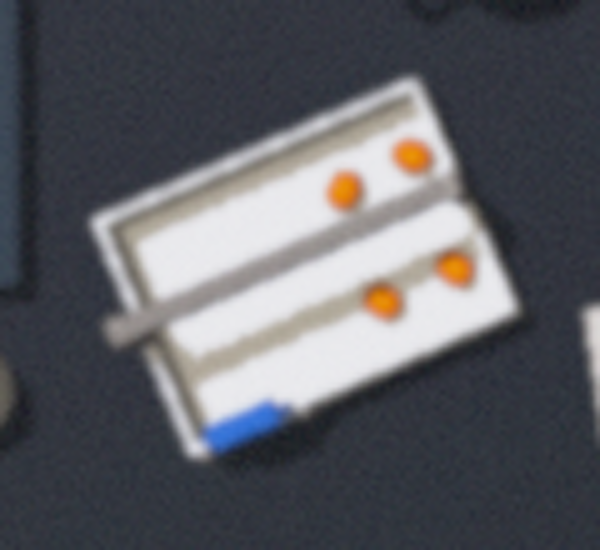

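View pics/side0c.png

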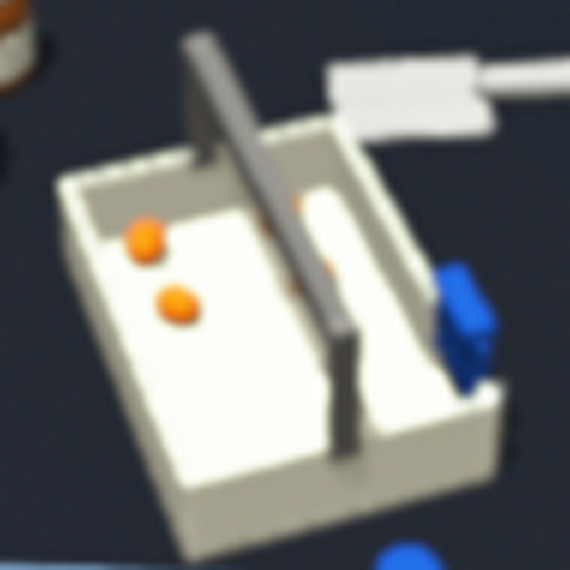

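```bash
cat > fit.py <<'E'
from h import *
from scipy.optimize import least_squares
def f(u,v,x0,y0,s): return ((u+.5)/s+x0-.5,(v+.5)/s+y0-.5)
C={'xy':(-.08,.11,.056),'Xy':(.08,.11,.056),'XY':(.08,-.11,.056),'xY':(-.08,-.11,.056)}
obs=[]
for k,uv in {'XY':(418,78),'Xy':(93,222),'xy':(195,460),'xY':(522,308)}.items(): obs.append(('top',C[k],f(*uv,145,195,5)))
for k,uv in {'XY':(62,182),'Xy':(185,487),'xy':(500,388),'xY':(335,118)}.items(): obs.append(('side',C[k],f(*uv,250,220,6)))
def tote(p,m): return R.from_euler('z',p[2]).apply(m)+[p[0],p[1],0]
def res(p): return np.concatenate([w2px(n,tote(p,m))-o for n,m,o in obs])
r=least_squares(res,[.5,.2,.4],loss='soft_l1')
if __name__=='__main__':
    print(r.x,np.degrees(r.x[2]));print(r.fun.reshape(-1,2).round(1))
    for m in [(0,0,.134),(-.0775,.069,.088),(0,.11,.134),(0,-.11,.134)]:
        P=tote(r.x,m);a=w2px('top',P);b=w2px('side',P)
        print(m,P.round(4),((a-[144.5,194.5])*5-.5).round(),((b-[249.5,219.5])*6-.5).round())
    D=np.load('pics/top0.npy')
    for uv in [(195.0,277),(205,247)]:
        u,v=map(int,uv);print(uv,px2w('top',u,v,d=D[v,u]))
E
python3 fit.py
```

```text
[0.52722815 0.22114763 0.40102994] 22.977322777377516
[[-0.5  0.1]
 [ 0.4  0.3]
 [ 0.3 -0.6]
 [-0.5  0.2]
 [-0.5 -0.1]
 [ 0.4 -0.6]
 [-0.2  1.5]
 [ 0.2 -0.6]]
(0, 0, 0.134) [0.5272 0.2211 0.134 ] [287. 259.] [267. 172.]
(-0.0775, 0.069, 0.088) [0.4289 0.2544 0.088 ] [246. 426.] [463. 294.]
(0, 0.11, 0.134) [0.4843 0.3224 0.134 ] [117. 336.] [348. 326.]
(0, -0.11, 0.134) [0.5702 0.1199 0.134 ] [456. 182.] [196.  38.]
(195.0, 277) [0.43742742 0.25076548 0.08872784]
(205, 247) [0.52510533 0.21237986 0.1335851 ]
```

```bash
python3 -m inch '[[1,[1,-1,0],[0,0,-0.27]],[1,[1,-1,0],[0,0,-0.27]],[1,[1,-1,0],[0,0,-0.27]],[1,[1,-1,0],[0,0,-0.27]],[1,[1,-1,0],[0,0,-0.27]],[1,[1,-1,0],[0,0,-0.27]],[1,[1,-1,0],[0,0,-0.27]],[1,[1,-1,0],[0,0,-0.27]],[1,[1,-1,0],[0,0,-0.27]],[1,[1,-1,0],[0,0,-0.27]],[1,[1,-1,0],[0,0,-0.27]],[1,[1,-1,0],[0,0,-0.27]],[1,[1,-1,0],[0,0,-0.27]]]' 20
python3 - <<'E'
from h import *
s=sense();print(s['q'],R.from_quat(s['tool_rot']).as_matrix().round(3))
E
```

```text
t: 1.4
tcp_pos: [0.241, -0.4766, 0.231]
tool_rot: [0.55, 0.835, 0.0, -0.0]
force: [-0.1, 0.5, -0.7]
finger_gap: -0.001
[-1.31195659e+00  4.06333155e-01  1.66012388e+00  1.44587958e-05
  1.07609997e+00 -1.71719373e+00] [[-0.394  0.919 -0.   ]
 [ 0.919  0.394  0.001]
 [ 0.001  0.    -1.   ]]
```

```bash
for i in 1; do python3 -m inch '[[1,[1,1,0],[0,0,0]],[1,[1,1,0],[0,0,0]],[1,[1,1,0],[0,0,0]]]'; done
python3 -m inch '[[1,[1,1,0],[0,0,0]],[1,[1,1,0],[0,0,0]],[1,[1,1,0],[0,0,0]]]'
python3 -m inch '[[1,[1,1,0],[0,0,0]],[1,[1,1,0],[0,0,0]],[1,[1,1,0],[0,0,0]]]'
python3 -m inch '[[1,[1,1,0],[0,0,0]],[1,[1,1,0],[0,0,0]],[1,[1,1,0],[0,0,0]]]'
python3 -m inch '[[1,[1,0.5,-0.1],[0,0,0]],[1,[1,0.5,-0.1],[0,0,0]],[1,[1,0.5,-0.1],[0,0,0]],[1,[1,0.5,-0.1],[0,0,0]]]'
cat > rel.py <<'E'
import sys
from h import *
from fit import r,tote
s=sense();M=R.from_quat(s['tool_rot']).as_matrix()
T=tote(r.x,[float(a) for a in sys.argv[1:4]])
print('t',s['t'],'tgt',T.round(4),'tcp',s['tcp_pos'].round(4),'rows units',(M.T@(T-s['tcp_pos'])*10).round(3),'yaw(tool y)-tote deg',np.degrees(np.arctan2(M[1,1],M[0,1])-r.x[2]).round(2),'F',s['force'].round(1))
E
python3 rel.py -.0775 .069 .1
```

```text
t: 1.7
tcp_pos: [0.2936, -0.3431, 0.2309]
tool_rot: [0.551, 0.834, 0.001, -0.001]
force: [0.1, 0.9, 0.1]
finger_gap: 0.001
t: 2.0
tcp_pos: [0.346, -0.2117, 0.2312]
tool_rot: [0.551, 0.835, 0.0, -0.0]
force: [0.5, -0.1, 1.1]
finger_gap: 0.002
t: 2.3
tcp_pos: [0.3987, -0.0805, 0.2314]
tool_rot: [0.551, 0.835, 0.0, -0.0]
force: [0.6, -1.1, 0.1]
finger_gap: -0.0
t: 2.6
tcp_pos: [0.4514, 0.0509, 0.2314]
tool_rot: [0.55, 0.835, 0.0, 0.0]
force: [0.9, -0.1, 0.3]
finger_gap: -0.001
t: 3.0
tcp_pos: [0.4572, 0.1617, 0.2413]
tool_rot: [0.549, 0.836, -0.0, 0.0]
force: [-0.2, -0.9, -0.2]
finger_gap: -0.001
t 3.0 tgt [0.4289 0.2544 0.1   ] tcp [0.4572 0.1617 0.2413] rows units [0.964 0.11  1.413] yaw(tool y)-tote deg 0.45 F [-0.2 -0.9 -0.2]
```

```bash
python3 -m inch '[[1,[0.96,0.11,0.9],[0,0,0]],[1,[0.96,0.11,0.9],[0,0,0]],[1,[0.96,0.11,0.9],[0,0,0]],[1,[0.96,0.11,0.9],[0,0,0]],[1,[0.96,0.11,0.9],[0,0,0]]]'
python3 rel.py -.0775 .069 .1
python3 - <<'E'
from h import *
for n in ('wrist','side'):
    p,d=snapshot(n);cv2.imwrite(f'pics/{n}1.png',p)
c=p[190:330,230:390];cv2.imwrite('pics/side1.png',cv2.resize(c,None,fx=4,fy=4,interpolation=cv2.INTER_CUBIC))
E
```

```text
t: 3.5
tcp_pos: [0.4298, 0.2512, 0.151]
tool_rot: [0.551, 0.835, -0.001, -0.0]
force: [-0.9, -0.2, 0.5]
finger_gap: 0.002
t 3.5 tgt [0.4289 0.2544 0.1   ] tcp [0.4298 0.2512 0.151 ] rows units [0.034 0.006 0.51 ] yaw(tool y)-tote deg 0.21 F [-0.9 -0.2  0.5]
```

View pics/wrist1.png

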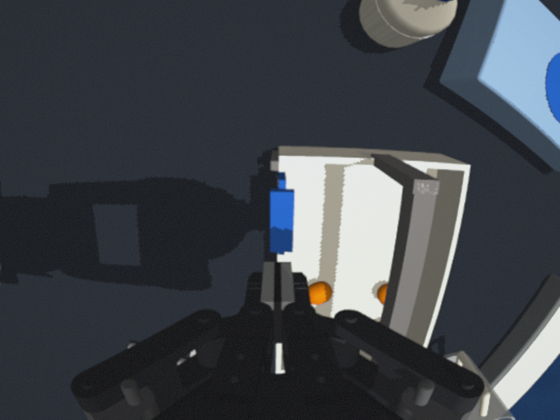

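View pics/side1.png

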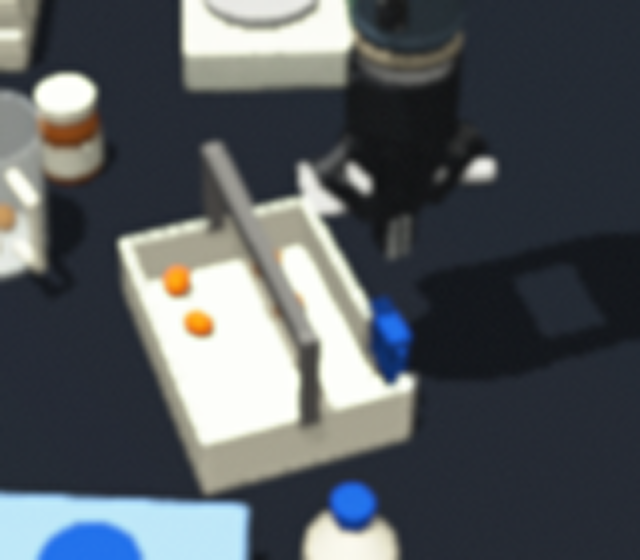

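```bash
python3 - <<'E'
from h import *
from fit import r,tote
print((w2px('side',[.4298,.2512,.151])-[230,190])*4)
c=camera_info('wrist');f=c['K'][0,0]
for m in [(-.0775,.069,.088),(-.0855,.091,.088),(-.0695,.091,.088),(-.0855,.047,.088),(-.0695,.047,.088)]:
    q=R.from_quat(c['orientation']).inv().apply(tote(r.x,m)-c['origin']);th=np.arctan2(np.hypot(*q[:2]),q[2])
    print(m,q[:2]/np.hypot(*q[:2])*th*f+c['K'][:2,2])
E
```

```text
[389.92676991 249.0425442 ]
(-0.0775, 0.069, 0.088) [275.96486131 222.51413311]
(-0.0855, 0.091, 0.088) [263.90195148 191.42867422]
(-0.0695, 0.091, 0.088) [288.06603916 191.45183724]
(-0.0855, 0.047, 0.088) [264.66843632 251.46314886]
(-0.0695, 0.047, 0.088) [287.2405987  251.48431345]
```

```bash
python3 -m inch '[[1,[0.03,0.03,0.2],[0,0,0]],[1,[0.03,0.03,0.4],[0,0,0]],[1,[0.03,0.03,0.5],[0,0,0]],[1,[0.03,0.03,0.57],[0,0,0]],[1,[0.03,0.03,0.6],[0,0,0]],[1,[0.03,0.03,0.63],[0,0,0]],[1,[0.03,0.03,0.66],[0,0,0]],[1,[0.03,0.03,0.69],[0,0,0]]]'; python3 rel.py -.0775 .069 .064
python3 - <<'E'
from h import *
p,d=snapshot('side')
c=p[190:330,230:390];cv2.imwrite('pics/side2.png',cv2.resize(c,None,fx=4,fy=4,interpolation=cv2.INTER_CUBIC))
E
```

```text
t: 4.4
tcp_pos: [0.4318, 0.2565, 0.083]
tool_rot: [0.55, 0.835, 0.0, 0.001]
force: [-0.7, -1.7, 6.3]
finger_gap: -0.001
t 4.4 tgt [0.4289 0.2544 0.064 ] tcp [0.4318 0.2565 0.083 ] rows units [-0.008 -0.035  0.19 ] yaw(tool y)-tote deg 0.28 F [-0.7 -1.7  6.3]
```

View pics/side2.png

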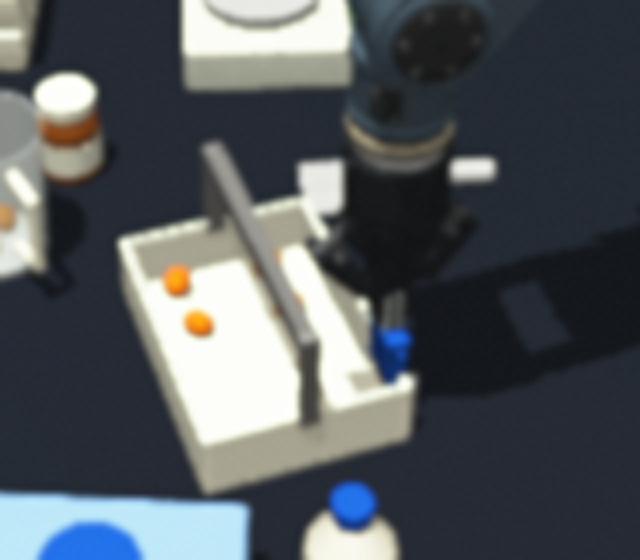

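Fingers are on the tab (398,335), force 6.3 N, shutter moving. Continue gently.

```bash
python3 -m inch '[[1,[0,0,0.03],[0,0,0]],[1,[0,0,0.06],[0,0,0]],[1,[0,0,0.09],[0,0,0]],[1,[0,0,0.12],[0,0,0]],[1,[0,0,0.14],[0,0,0]],[1,[0,0,0.16],[0,0,0]],[1,[0,0,0.16],[0,0,0]]]'; python3 rel.py -.0775 .069 .064
python3 -m inch '[[1,[0,0,0.01],[0,0,0]],[1,[0,0,0.02],[0,0,0]],[1,[0,0,0.02],[0,0,0]]]'
python3 -m inch '[[1,[0,0,0.01],[0,0,0]],[1,[0,0,0.01],[0,0,0]]]'
```

```text
t: 5.15
tcp_pos: [0.4318, 0.2566, 0.0668]
tool_rot: [0.55, 0.835, 0.0, 0.001]
force: [0.1, -0.7, 1.7]
finger_gap: -0.001
t 5.15 tgt [0.4289 0.2544 0.064 ] tcp [0.4318 0.2566 0.0668] rows units [-0.008 -0.035  0.028] yaw(tool y)-tote deg 0.28 F [ 0.1 -0.7  1.7]
t: 5.45
tcp_pos: [0.4318, 0.2566, 0.0648]
tool_rot: [0.55, 0.835, 0.0, 0.001]
force: [0.5, -2.6, 4.1]
finger_gap: 0.007
t: 5.65
tcp_pos: [0.4318, 0.2566, 0.064]
tool_rot: [0.55, 0.835, 0.0, 0.001]
force: [-0.9, -2.4, 6.9]
finger_gap: -0.001
```

```bash
python3 -m inch '[[1,[0,0,0.005],[0,0,0]],[1,[0,0,0.01],[0,0,0]],[1,[0,0,0.01],[0,0,0]]]'
python3 -m inch '[[1,[0,0,0.005],[0,0,0]],[1,[0,0,0.01],[0,0,0]],[1,[0,0,0.01],[0,0,0]]]'
```

```text
t: 5.95
tcp_pos: [0.4318, 0.2566, 0.064]
tool_rot: [0.55, 0.835, 0.001, 0.001]
force: [-0.9, -2.5, 14.8]
finger_gap: 0.002
t: 6.25
tcp_pos: [0.4319, 0.2566, 0.0639]
tool_rot: [0.55, 0.835, 0.001, 0.001]
force: [-2.6, -3.0, 23.5]
finger_gap: 0.002
```

```bash
python3 -m inch '[[1,[0,0,-0.1],[0,0,0]],[1,[0,0,-0.5],[0,0,0]],[1,[0,0,-1],[0,0,0]],[1,[0,0,-1],[0,0,0]],[1,[0,0,-1],[0,0,0]]]'
python3 - <<'E'
from h import *
for n in ('side','top'):
    p,d=snapshot(n);cv2.imwrite(f'pics/{n}3f.png',p)
    c=p[190:330,230:390] if n=='side' else p[195:305,145:265]
    cv2.imwrite(f'pics/{n}3.png',cv2.resize(c,None,fx=4 if n=='side' else 5,fy=4 if n=='side' else 5,interpolation=cv2.INTER_CUBIC))
p,d=snapshot('wrist');cv2.imwrite('pics/wrist3.png',p)
E
python3 rel.py 0 0 .166
```

```text
t: 6.75
tcp_pos: [0.4318, 0.257, 0.1625]
tool_rot: [0.55, 0.835, 0.001, 0.001]
force: [-0.1, -1.0, -0.1]
finger_gap: 0.001
t 6.9 tgt [0.5272 0.2211 0.166 ] tcp [0.43   0.2562 0.16  ] rows units [-0.706  0.755 -0.063] yaw(tool y)-tote deg 0.25 F [ 0.2  0.2 -0.8]
```

View pics/side3.png

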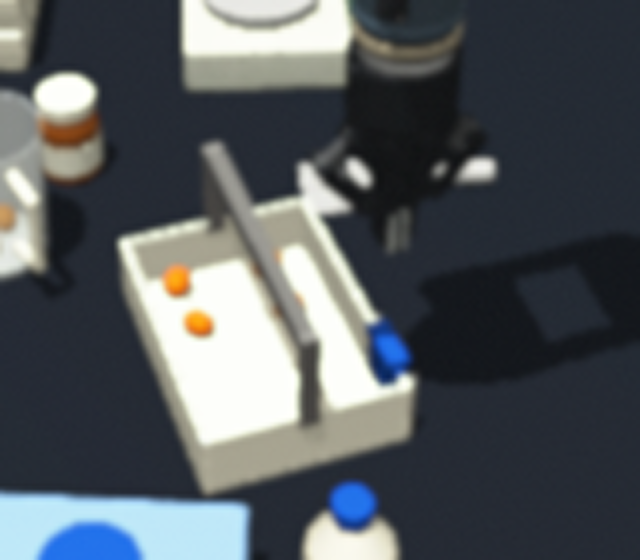

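View pics/top3.png

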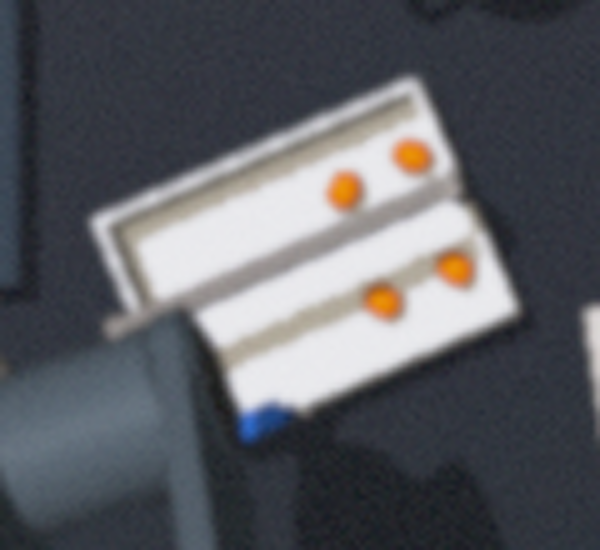

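View pics/wrist3.png

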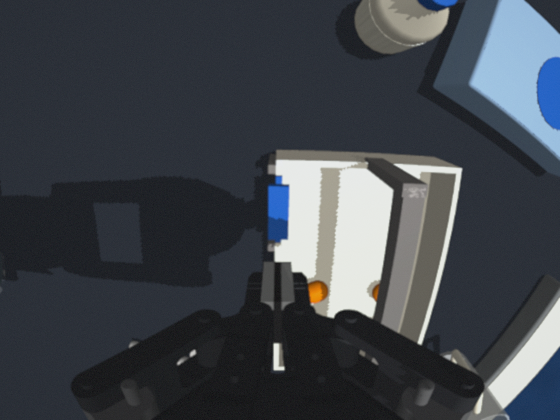

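```bash
python3 -m inch '[[-1,[-0.2,0.2,-0.1],[0,0,0]],[-1,[-0.7,0.75,-0.1],[0,0,0]],[-1,[-0.7,0.75,-0.1],[0,0,0]],[-1,[-0.7,0.75,-0.1],[0,0,0]],[-1,[-0.7,0.75,-0.1],[0,0,0]],[-1,[-0.7,0.75,-0.1],[0,0,0]]]'
python3 - <<'E'
from h import *
p,d=snapshot('wrist');cv2.imwrite('pics/wrist4.png',p)
p,d=snapshot('side')
c=p[170:310,210:370];cv2.imwrite('pics/side4.png',cv2.resize(c,None,fx=4,fy=4,interpolation=cv2.INTER_CUBIC))
E
python3 rel.py 0 0 .106
```

```text
t: 7.5
tcp_pos: [0.5254, 0.2219, 0.1699]
tool_rot: [0.55, 0.835, -0.001, -0.002]
force: [-0.3, 0.3, 0.9]
finger_gap: 0.991
t 7.6 tgt [0.5272 0.2211 0.106 ] tcp [0.5259 0.2222 0.1707] rows units [-0.015  0.009  0.647] yaw(tool y)-tote deg 0.31 F [-0.3 -1.  -0.9]
```

View pics/wrist4.png

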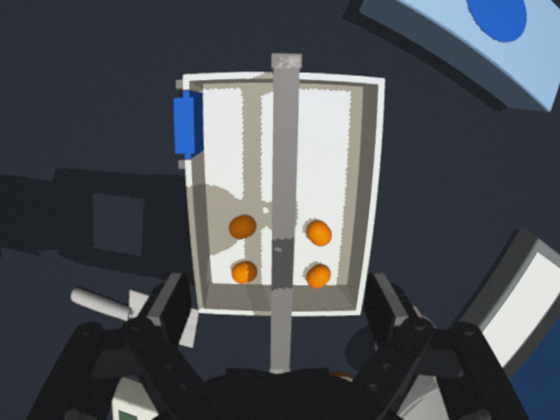

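View pics/side4.png

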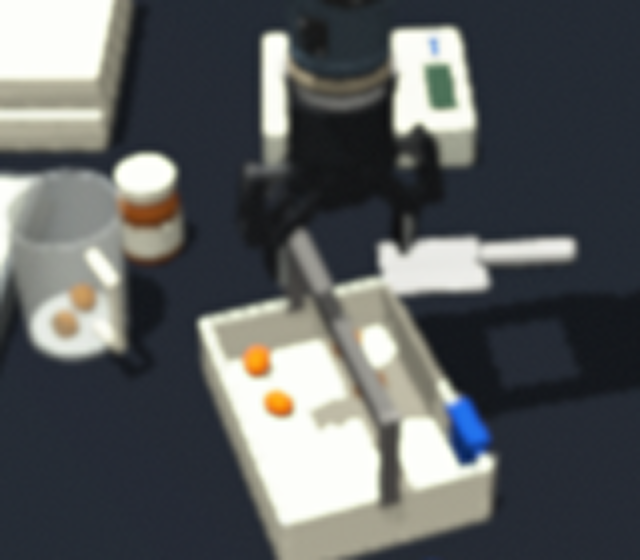

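```bash
python3 -m inch '[[-1,[-0.01,0.02,0.25],[0,0,0]],[-1,[-0.01,0.02,0.5],[0,0,0]],[-1,[-0.01,0.02,0.65],[0,0,0]],[-1,[-0.01,0.02,0.65],[0,0,0]]]' 20; python3 rel.py 0 0 .106
python3 -m inch '[[1,[0,0,0],[0,0,0]],[1,[0,0,0],[0,0,0]],[1,[0,0,0],[0,0,0]],[1,[0,0,0],[0,0,0]],[1,[0,0,0],[0,0,0]],[1,[0,0,0],[0,0,0]],[1,[0,0,0],[0,0,0]],[1,[0,0,0],[0,0,0]]]' 30;python3 rel.py 0 0 .106
```

```text
t: 8.0
tcp_pos: [0.5273, 0.2217, 0.1043]
tool_rot: [0.55, 0.835, -0.002, -0.002]
force: [-0.8, 0.4, -0.2]
finger_gap: 1.004
t 8.0 tgt [0.5272 0.2211 0.106 ] tcp [0.5273 0.2217 0.1043] rows units [-0.005 -0.003 -0.017] yaw(tool y)-tote deg 0.31 F [-0.8  0.4 -0.2]
t: 8.8
tcp_pos: [0.5296, 0.2216, 0.1067]
tool_rot: [0.55, 0.835, -0.0, -0.0]
force: [-3.0, -1.3, 5.5]
finger_gap: 0.156
t 8.8 tgt [0.5272 0.2211 0.106 ] tcp [0.5296 0.2216 0.1067] rows units [ 0.006 -0.024  0.007] yaw(tool y)-tote deg 0.25 F [-3.  -1.3  5.5]
```

```bash
python3 -m inch '[[1,[0,0,0],[0,0,0]],[1,[0,0,0],[0,0,0]],[1,[0,0,-0.05],[0,0,0]],[1,[0,0,-0.1],[0,0,0]],[1,[0,0,-0.2],[0,0,0]],[1,[0,0,-0.3],[0,0,0]],[1,[0,0,-0.4],[0,0,0]],[1,[0,0,-0.5],[0,0,0]],[1,[0,0,-0.6],[0,0,0]],[1,[0,0,-0.7],[0,0,0]],[1,[0,0,-0.8],[0,0,0]],[1,[0,0,-0.9],[0,0,0]],[1,[0,0,-1],[0,0,0]],[1,[0,0,-1],[0,0,0]]]' 115
python3 - <<'E'
from h import *
p,d=snapshot('wrist');cv2.imwrite('pics/wrist5.png',p)
p,d=snapshot('side');cv2.imwrite('pics/side5.png',p)
s=sense();print(s['q'],s['force'],s['ft_torque'])
E
```

```text
t: 10.2
tcp_pos: [0.5312, 0.2219, 0.2081]
tool_rot: [0.55, 0.835, 0.001, 0.001]
force: [1.6, -0.6, -5.8]
finger_gap: 0.146
[ 2.01626577e-01  4.89565670e-01  1.58811704e+00 -3.76103860e-06
  1.06358842e+00 -2.03779645e-01] [-0.23916963 -0.0825811  -5.75509901] [-0.00183536  0.00172787 -0.02351058]
```

View pics/wrist5.png

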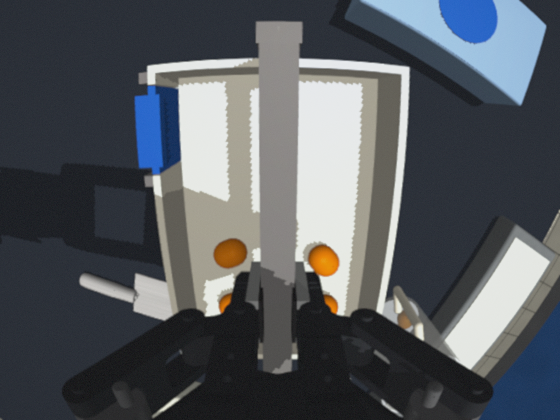

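View pics/side5.png

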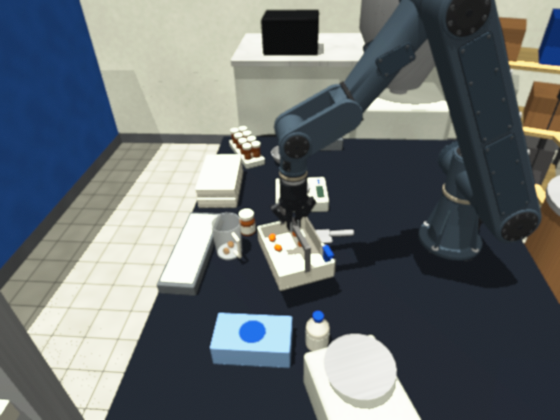

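```bash
python3 -m inch '[[1,[0,0,-0.15],[0,0,0]],[1,[0,0,-0.35],[0,0,0]],[1,[0,0,-0.55],[0,0,0]],[1,[0,0,-0.75],[0,0,0]],[1,[0,0,-0.9],[-0.003,-0.003,0]],[1,[0,0,-1],[-0.008,-0.008,0]],[1,[0,0,-1],[-0.013,-0.013,0]],[1,[0,0,-1],[-0.018,-0.018,0]],[1,[0,0,-1],[-0.023,-0.023,0]],[1,[0,0,-1],[-0.028,-0.028,0]],[1,[0,0,-1],[-0.033,-0.033,0]],[1,[0,0,-1],[-0.037,-0.037,0]],[1,[0,0,-1],[-0.04,-0.04,0]],[1,[0,0,-1],[-0.04,-0.04,0]]]'
python3 - <<'E'
from h import *
p,d=snapshot('wrist');cv2.imwrite('pics/wrist6.png',p)
p,d=snapshot('side');cv2.imwrite('pics/side6.png',p)
s=sense();print(s['q'],s['force'],s['ft_torque'])
E
```

```text
t: 11.7
tcp_pos: [0.5279, 0.2219, 0.3053]
tool_rot: [0.541, 0.822, 0.035, 0.172]
force: [-0.7, 0.1, -5.6]
finger_gap: 0.142
[ 0.31875364  0.29805193  1.65526424 -0.28211912  0.93183602  0.05258871] [-0.04424435 -0.27059701 -5.61926496] [0.24940003 0.53449132 0.00968001]
```

View pics/wrist6.png

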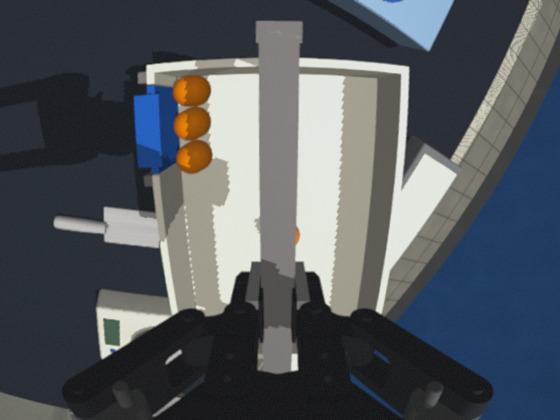

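View pics/side6.png

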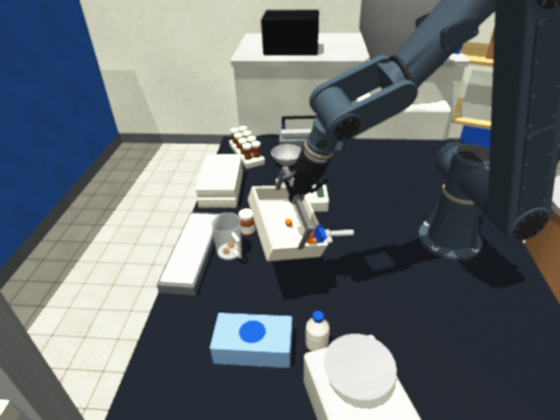

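```bash
python3 -m inch '[[1,[0,0,0],[-0.004,-0.004,0]],[1,[0,0,0],[-0.01,-0.01,0]],[1,[0,0,0],[-0.016,-0.016,0]],[1,[0,0,0],[-0.022,-0.022,0]],[1,[0,0,0],[-0.028,-0.028,0]],[1,[0,0,0],[-0.033,-0.033,0]],[1,[0,0,0],[-0.037,-0.037,0]],[1,[0,0,0],[-0.04,-0.04,0]],[1,[0,0,0],[-0.04,-0.04,0]],[1,[0,0,0],[-0.04,-0.04,0]],[1,[0,0,0],[-0.04,-0.04,0]],[1,[0,0,0],[-0.04,-0.04,0]]]'
python3 - <<'E'
from h import *
p,d=snapshot('wrist');cv2.imwrite('pics/wrist7.png',p)
p,d=snapshot('side');cv2.imwrite('pics/side7.png',cv2.resize(p[150:290,210:370],None,fx=4,fy=4,interpolation=cv2.INTER_CUBIC))
s=sense();print(s['q'],s['force'],s['ft_torque'])
E
```

```text
t: 13.0
tcp_pos: [0.5304, 0.2216, 0.3066]
tool_rot: [0.516, 0.783, 0.07, 0.341]
force: [0.9, -0.5, -4.6]
finger_gap: 0.14
[ 0.45157137  0.29750098  1.83429993 -0.86894294  0.68327168  0.65097367] [-0.99353767 -0.62881802 -6.61298518] [0.43236813 1.1665215  0.01732529]
```

View pics/wrist7.png

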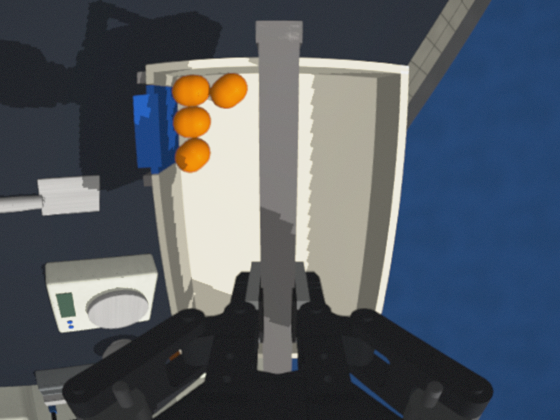

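View pics/side7.png

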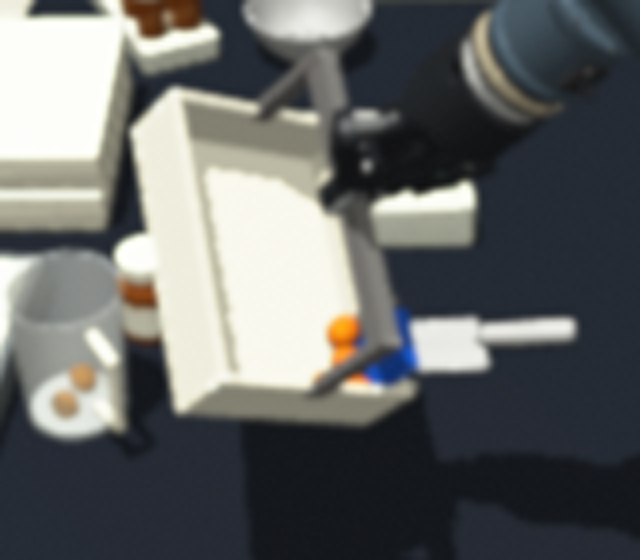

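```bash
python3 -m inch '[[1,[0,0,0],[0,0,0]],[1,[0,0,0],[0,0,0]],[1,[0,0,0],[0,0,0]],[1,[0,0,0],[0,0,0]],[1,[0,0,0],[0,0,0]],[1,[0,0,0],[0,0,0]],[1,[0,0,0],[0,0,0]],[1,[0,0,0],[0,0,0]]]'
python3 - <<'E'
from h import *
p,d=snapshot('wrist');a=cv2.imread('pics/wrist7.png');df=cv2.absdiff(a,p).max(2);df=df[40:330,130:400];print('changed px',(df>40).sum())
cv2.imwrite('pics/wrist8.png',cv2.resize(p[50:200,120:320],None,fx=4,fy=4,interpolation=cv2.INTER_CUBIC))
p,d=snapshot('top');cv2.imwrite('pics/top8.png',p)
s=sense();M=R.from_quat(s['tool_rot']).as_matrix();print(s['t'],s['tcp_pos'],s['qd'].round(4))
# tote frame: x=tool y,y=tool x,z=-tool z ; grasp 19mm behind tcp ~ handle
T=np.c_[M[:,1],M[:,0],-M[:,2]];o=s['tcp_pos']-.0187*M[:,2]-T@[0,0,.125]
print('lowest',[(o+T@np.array(c)).round(3) for c in [(-.08,.11,0),(.08,.11,0),(-.08,-.11,0)]],'slopes -x,+y',np.arcsin(T[2,0]),np.arcsin(-T[2,1]))
E
```

```text
t: 13.9
tcp_pos: [0.53, 0.2217, 0.3063]
tool_rot: [0.516, 0.783, 0.07, 0.341]
force: [-1.2, 0.2, -5.7]
finger_gap: 0.135
changed px 112
14.0 [0.5300018  0.22166086 0.30632995] [ 0.0004  0.0007 -0.0015  0.005  -0.0017 -0.0077]
lowest [array([0.508, 0.253, 0.138]), array([0.629, 0.327, 0.212]), array([0.56 , 0.065, 0.24 ])] slopes -x,+y 0.4796052461155453 0.4794962972243968
```

View pics/wrist8.png

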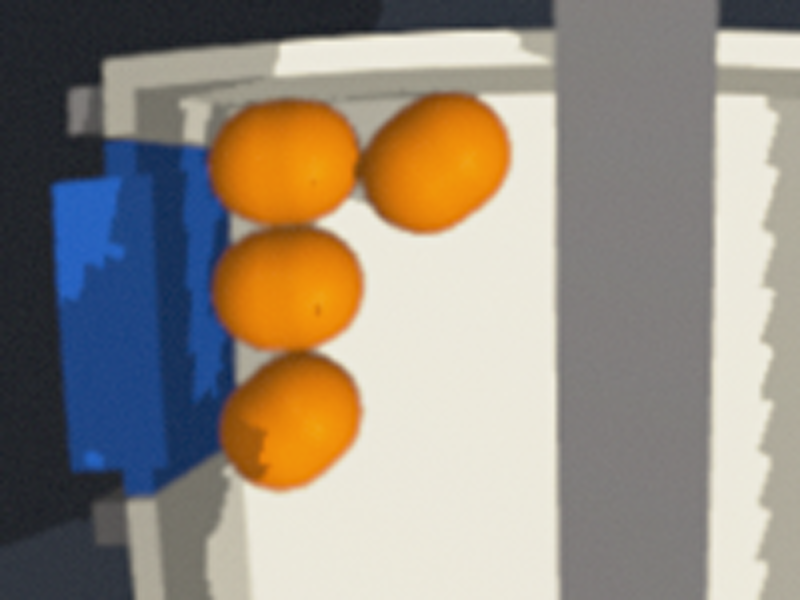

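View pics/top8.png

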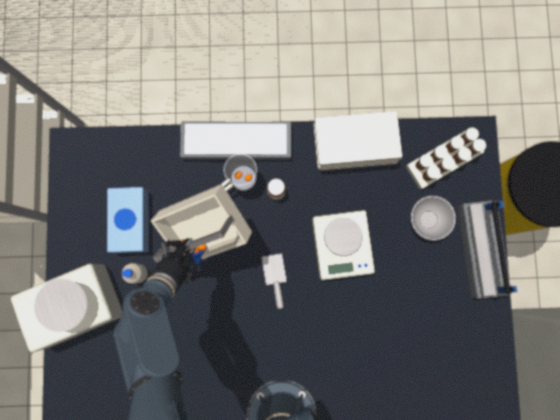

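```bash
python3 - <<'E'
from h import *
import time
def cen(p):
    h=cv2.cvtColor(p,cv2.COLOR_BGR2HSV);m=cv2.inRange(h,(5,150,60),(20,255,255))[50:200,160:260];ys,xs=np.nonzero(m);
    b=cv2.inRange(h,(100,150,60),(125,255,255))[70:190,125:185];yb,xb=np.nonzero(b)
    return m.sum()//255,xs.mean()+160,ys.mean()+50,b.sum()//255,xb.min()+125,xb.max()+125,yb.min()+70,yb.max()+70
print(cen(cv2.imread('pics/wrist7.png')))
for i in range(3): print(cen(snapshot('wrist')[0]))
E
```

```text
(np.uint64(3656), np.float64(201.05278993435448), np.float64(113.3922319474836), np.uint64(3177), np.int64(133), np.int64(177), np.int64(85), np.int64(172))
(np.uint64(3659), np.float64(201.04290789833288), np.float64(113.40912817709756), np.uint64(3178), np.int64(132), np.int64(177), np.int64(85), np.int64(172))
(np.uint64(3653), np.float64(201.07473309608542), np.float64(113.41281138790035), np.uint64(3179), np.int64(132), np.int64(177), np.int64(85), np.int64(173))
(np.uint64(3657), np.float64(201.03746240087503), np.float64(113.37790538692917), np.uint64(3176), np.int64(133), np.int64(177), np.int64(85), np.int64(172))
```

```bash
python3 -m inch '[[1,[0,0,0],[0,0,0]],[1,[0,0,0],[0,0,0]],[1,[0,0,0],[0,0,0]],[1,[0,0,0],[0,0,0]],[1,[0,0,0],[0,0,0]]]'; python3 - <<'E'
from h import *
p=snapshot('wrist')[0]
h=cv2.cvtColor(p,cv2.COLOR_BGR2HSV);m=cv2.inRange(h,(5,150,60),(20,255,255))[50:200,160:260];ys,xs=np.nonzero(m);print(len(xs),xs.mean()+160,ys.mean()+50,sense()['force'],sense()['finger_gap'])
print(sign_off())
E
```

```text
t: 14.65
tcp_pos: [0.53, 0.2216, 0.3063]
tool_rot: [0.516, 0.783, 0.07, 0.341]
force: [-0.2, 0.3, -5.9]
finger_gap: 0.142
3651 201.0706655710764 113.4097507532183 [-0.10398655  0.48494807 -6.13474511] 0.14015797262888827
the job is handed in; nothing more can be done
None
```

The job is handed in at 14.65 s, with the tote held up and tilted, the shutter home and all four capsules in the corner beside it.

- **Shutter:** I pressed the tab down with closed fingers. It stopped at 64 mm, the height given for fully home, and stayed there as the force rose to about 23 N. From the lift to the end it sits in the same place in the wrist view. That is the only check on it after tilting; I did not measure its height again.
- **Lift and tilt:** I gripped the carrying bar at its middle with 115 N, lifted it 20 cm and tilted the outlet corner lowest, about 0.48 rad down along both -x and +y. That corner is about 0.14 m above the bench by calculation from the arm's pose. The grip showed no slip.
- **Capsules:** Three lie in a row along the shutter from the corner, and the fourth sits against the +y wall next to the first. The farthest is roughly 60 mm from the corner by eye, so they form an L rather than a tight 2 x 2 block. Their position in the picture stayed within 0.1 pixel over the last 1.7 s.
- **Rest of the bench:** By eye, the last top view shows the other items where they started.

One small disagreement: the wrist camera placed the tote about 2–4 mm from the fit made with the top and side cameras. I shifted the press and the grasp by 2–3 mm to allow for it.

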